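# Prop the wardrobe mirror against the wire rack

### The job

Lift the small mirror out of the organiser tray and lean its back on the middle of the wire rack's top bar, square to the rack, glass facing away from the robot and its foot on the shelf, tilted back about 30 degrees from upright; let go gently so that it neither falls nor slides. Then put the glass paperweight down flat, its long side close up against the middle of the mirror's lower edge, in front of the glass, as a stop. Leave the other things where they are.

Things in the scene. Friction and masses are not known exactly. Their poses are not given: they have to be found in the camera images.
- mirror_center (a point): Centre of the loose mirror: a stiff flat rectangular panel 120 mm wide (y), 180 mm high (z) and 10 mm thick (x), black plastic frame and back, silvery glass on its +x face, about 0.3 kg. x points out of the glass, z up the panel to its top edge. It starts upright in one of the two slots of the organiser tray, glass away from the robot, its lower edge on the tray floor 4 mm above the shelf; it is the larger panel. It can be pinched by its top edge through its 10 mm thickness.
- mirror_foot (a point): Middle of the mirror's lower edge on the glass side: 5 mm in +x and 90 mm in -z of the mirror's own frame from its centre. Leaned back, the mirror stands on the other (back) lower edge, 10 mm behind this one.
- rack_bar (a point): Middle of the top bar of the fixed steel wire rack: a level round bar 8 mm thick and 170 mm long whose axis runs along this frame's y, 100 mm above the shelf. The rack's frame sits on its -x side (towards the robot), 89 mm deep, with upright wires only at the two ends of the bar; the shelf on its +x side is free and there the mirror's foot stands, its top leaning towards -x. x points level away from the robot, within 0.25 rad of world +x.
- paperweight_center (a point): Centre of the loose clear-glass paperweight, a rectangular block 36 mm (x) by 50 mm (y, its long side) by 30 mm high (z), 0.135 kg, lying flat on the shelf to the robot's right. z up.
- organiser: The fixed plastic organiser unit; origin at shelf level under the centre of its pulled-out tray, x towards the tray's far end. The open white tray is 160 x 160 mm and 50 mm high with two slots across it (along y), centred at x = -35 and +35 mm, 14 mm wide between ribs whose tops are 48 mm above the shelf. The mirror stands in one slot, the cork board in the other. The grey unit, 70 mm high and 180 mm wide, reaches from x = -82 to -242 mm.
- board: Bystander: plain loose cork board 85 mm wide, 115 mm high, 10 mm thick, upright in the other slot of the tray. Origin at the middle of its underside.
- mug: Bystander: loose blue ceramic mug, 80 mm across, 92 mm high, handle to its +y. Origin under its centre.
- tape_dispenser: Bystander: loose stainless steel tape dispenser 50 x 130 mm and 73 mm high, long along its y. Origin under its centre.
- shoe_horn: Bystander: black plastic shoe horn lying flat, 203 mm long along its y, 40 mm wide, 5 mm thick. Origin near its middle, on the shelf.

How it is judged:
By the outcome, as a careful person would: the job done as asked, in the order asked, and still so for the second after the job is handed in, with the robot touching nothing.
It also fails if it takes over 72 s, if anything falls off the work surface, if the arm or the gripper's body presses on something with over 40 N, if the wrist force passes 120 N, or if a joint passes its speed limit or range.

### The arm

A 6-joint arm with a two-finger parallel gripper is mounted at the origin on the work surface. World frame = base frame: x ahead of the robot, y to its left, z up, the work surface at z = 0. Lengths are in m, angles in rad, forces in N, time in s.
With the tool pointing down it reaches from about 0.3 to 0.775 m from the base axis. Payload 14.6 kg.
Tool frame: the origin (TCP) lies midway between the tips of the shut fingers; the grasp point (between the pads) lies 19 mm behind it (ctrl.grip_depth is the z of the grasp point in the tool frame, in m); z points along the fingers, y is the line along which they close (so a half turn about z gives the same grasp; the last joint's range is limited). The gripper opens to 94 mm and grips with 3 to 60 N. Pads are 16 mm wide; open, the fingers measure 119 mm over their backs; the gripper's body (75 mm by 177 mm) begins 78 mm behind the grasp point.
Start: joints at [1.235, 0.3, 1.521, -0, 1.321, -0.067], TCP at [0.146, 0.53, 0.205] pointing down, gripper open.
Joint ranges: [-3.03, 3.03], [-0.79, 2.21], [0.23, 2.52], [-1.04, 4.18], [0, 3.07], [-2.55, 2.55]. Speed limits (rad/s): [2.22, 2.22, 2.57, 3.14, 3.14, 3.14].

### API

Orientations are given as [roll, pitch, yaw] about the fixed x, y, z axes, in that order (R = Rz(yaw) Ry(pitch) Rx(roll)).
In Python, from station import ctrl gives the robot as it stands. The module is installed in compiled form; this text tells all that it offers.
- The arm moves only by the tool carry_out, never from a script. Its argument "commands" is a list of rows, each a list of 3 entries, a list of its own where there are three numbers: the closure, from 0 (fully open) to 1 (shut), then the shift along the tool's x, y, z in mm, then the turn, a rotation vector about the tool's x, y, z in rad. In form: [[gripper, [tx, ty, tz], [wx, wy, wz]], ...]. A call has 1 to 10 rows; each row shifts and turns the commanded pose from where the row before left it, along the tool's axes as they then stand; what a row does not reach is not made up. A row lasts 1/8 s, in which the tool goes at most 62.5 mm and 10.7 degrees, less where a joint would pass 70% of its speed; a pose out of reach is approached as far as the arm can. A call with a gripper value outside its range is refused whole. The fingers move at their own pace and stop on an object; "squeeze" is the grip in N (left out, the last holds). Time passes only in rows, so rows that do not move let the fingers close. It gives the time, the measured TCP pose, the force, the opening and the grip force at its end, in the units of the state.
- ctrl.get_obs(): the state, without advancing time (a new reading comes with each control period).
- ctrl.camera(name): name is "scene" or "top" or "wrist"; returns a dict with "img" (420x560x3 uint8, blue, green, red), "camera_matrix" (3x3 intrinsics, pixels), "k1" (the pictures are not rectified: a ray, as slopes to the right and down, at radius r is drawn at 1 + k1 r^2 times it, then the intrinsics apply), "rvec" (rotation vector, rad) and "tvec" (3), from world to camera coordinates, as OpenCV has them. Camera axes: x right, y down, z forward; pixel columns grow to the right and rows downward; lengths in m; the calibration is good to about 2 mm. A picture is of the moment at which its call begins. There is no depth.
- ctrl.hand_in(): hands the job in; it is judged then, once.
Trained networks look in the newest picture that a camera, given by its name, has taken for a name from the list of things; names that differ only in an ending like _2 or _b are one class to them, and where a whole thing is asked for, a point or a joint stands for the part that bears it (a point fixed in the world has none). Each returns a list of dicts, best first, with "score" (0 to 1); they miss things now and then, are a little off and sometimes report something else, mostly with a low value. They report only what shows in the picture. A call takes as long as a camera call.
- ctrl.outline_of(thing, camera): "region" (420x560 bool, what is visible of it).
- ctrl.place_of(thing, camera): "at" ([x, y, z] in m, in world coordinates, good to about 4 mm: a listed point, or the origin of a listed thing).
The state is a dict: "time_s": time; "qpos": joint angles; "joint_vel": joint speeds; "tau": joint torques, N m; "ee_pos": TCP position; "eef_rot": TCP orientation; "force": force on the tool from outside, world axes, zero at the start; "moment": the same for the moment, N m; "grip_width": finger opening in m; "grip_force": force on a finger pad.
Only numpy, scipy, OpenCV 4.12 (cv2) and the standard library are available. Lean on these libraries where they do the work, as an engineer would, in place of code of your own. Each camera call takes 0.05 s, during which the arm holds its last target. There are 200 camera calls.

## Working session

There is one attempt and no reset: what is moved stays moved. The work goes in short steps, Python scripts to look and compute and a tool call to move; the robot and the scene stay as the last step left them, time stands still between calls to the robot, and variables do not carry over. Pictures are saved under pics/ and viewed, at most 12 in all, crops included, and the job is handed in when it is done.

Besides the shell and the picture viewer there is one more tool, called as name(argument=value, ...) on one line, values as JSON. carry_out: Moves the arm, as the interface text tells. Its arguments: {"type":"object","properties":{"commands":{"type":"array","items":{"type":"array"}},"squeeze":{"type":"number"}},"required":["commands"]}

```bash
mkdir -p pics
cat > h.py <<'E'
import numpy as np, cv2
from station import ctrl
from scipy.spatial.transform import Rotation as R
def cam(n):
    c=ctrl.camera(n); c['Rm']=cv2.Rodrigues(np.array(c['rvec'],float))[0]; c['t']=np.array(c['tvec'],float).ravel(); c['K']=np.array(c['camera_matrix'],float); return c
def proj(c,P):
    P=np.atleast_2d(P)@c['Rm'].T+c['t']; s=P[:,:2]/P[:,2:]; s=s*(1+c['k1']*(s**2).sum(1,keepdims=True))
    return s@c['K'][:2,:2].T+c['K'][:2,2]
def ray(c,px):
    d=(np.array(px,float)-c['K'][:2,2])/[c['K'][0,0],c['K'][1,1]]; s=d.copy()
    for _ in range(30): s=d/(1+c['k1']*(s@s))
    v=c['Rm'].T@np.r_[s,1]; return -c['Rm'].T@c['t'],v/np.linalg.norm(v)
def atz(c,px,z):
    o,v=ray(c,px); return o+v*(z-o[2])/v[2]
E
python3 - <<'E'
from h import *
o=ctrl.get_obs(); print({k:np.round(v,3) for k,v in o.items()}, ctrl.grip_depth)
ims=[]
for n in ['scene','top']:
    c=cam(n); cv2.imwrite(f'pics/{n}0.png',c['img'])
    print(n,-c['Rm'].T@c['t'])
    for t in ['mirror_center','mirror_foot','rack_bar','paperweight_center','organiser','board','mug','tape_dispenser','shoe_horn']:
        print(t,[(np.round(d['at'],3),round(d['score'],2)) for d in ctrl.place_of(t,n)[:3]])
E
```

```text
{'time_s': np.float64(0.0), 'qpos': array([ 1.235,  0.3  ,  1.522, -0.   ,  1.321, -0.067]), 'joint_vel': array([ 0.001,  0.002, -0.001,  0.001, -0.001, -0.   ]), 'tau': array([ 1.0000e-03, -5.3179e+01, -3.5276e+01,  7.1000e-02,  2.4000e-02,
       -0.0000e+00]), 'ee_pos': array([0.146, 0.53 , 0.205]), 'eef_rot': array([-3.14 , -0.   ,  2.873]), 'force': array([-0.628,  0.329,  0.693]), 'moment': array([-0.053, -0.011,  0.019]), 'grip_force': np.float64(0.0), 'grip_width': np.float64(0.094)} -0.0188
scene [ 1.20321557 -0.35575253  0.66793065]
mirror_center [(array([0.556, 0.288, 0.092]), 0.62)]
mirror_foot [(array([0.555, 0.286, 0.004]), 0.77)]
rack_bar [(array([ 0.606, -0.095,  0.099]), 0.69)]
paperweight_center [(array([ 0.688, -0.365,  0.   ]), 0.51), (array([ 0.74 ,  0.234, -0.002]), 0.33)]
organiser [(array([ 0.516,  0.294, -0.002]), 0.58)]
board [(array([0.483, 0.292, 0.003]), 0.89), (array([ 0.766, -0.143, -0.   ]), 0.62)]
mug [(array([ 0.689, -0.367,  0.   ]), 0.88)]
tape_dispenser [(array([ 0.739,  0.235, -0.   ]), 0.61)]
shoe_horn [(array([ 0.764, -0.148,  0.   ]), 0.63)]
top [ 0.3908746  -0.02619106  1.1518497 ]
mirror_center [(array([0.553, 0.289, 0.095]), 0.8), (array([ 0.501, -0.29 ,  0.014]), 0.47)]
mirror_foot [(array([ 0.77 , -0.146,  0.002]), 0.74)]
rack_bar [(array([ 0.608, -0.096,  0.097]), 0.72), (array([0.741, 0.234, 0.002]), 0.65)]
paperweight_center [(array([ 0.498, -0.288,  0.016]), 0.7), (array([0.521, 0.292, 0.002]), 0.64)]
organiser [(array([0.519, 0.295, 0.004]), 0.74)]
board [(array([0.486, 0.289, 0.006]), 0.68)]
mug [(array([ 0.691, -0.365,  0.   ]), 0.91)]
tape_dispenser [(array([ 0.741,  0.233, -0.   ]), 0.69), (array([ 0.606, -0.095,  0.098]), 0.66)]
shoe_horn [(array([ 0.767, -0.145,  0.   ]), 0.95)]
```

View pics/scene0.png

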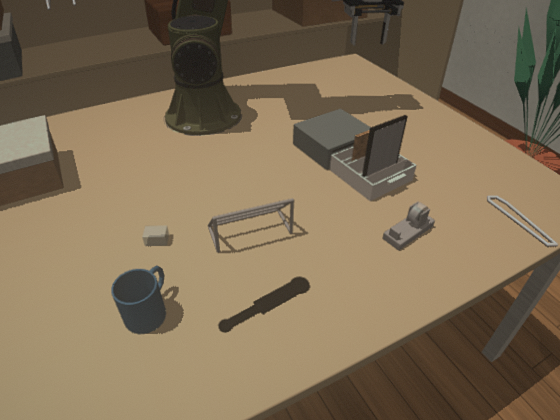

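View pics/top0.png

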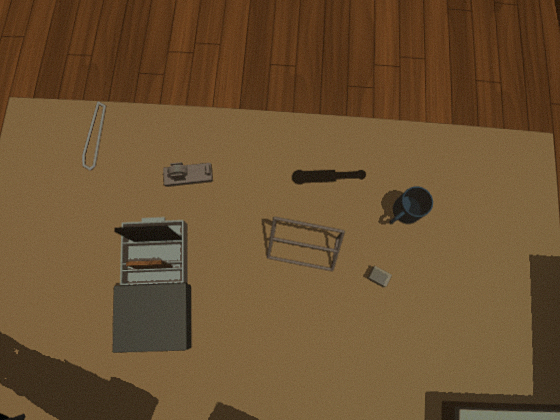

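The scene shows the mirror as the larger dark panel (385,145) in the far slot, the rack at (252,222) and the paperweight at (156,236). In the top view the mirror is at (148,232), the rack at (305,243) and the paperweight at (377,276). I need the yaws next, so I'll zoom.

Run:
```python
from h import *
c=cam('top'); s=cam('scene')
for nm,P in dict(bar=[.607,-.0955,.1],mc=[.554,.2885,.094],mt=[.554,.2885,.184],pw=[.498,-.288,.015],org=[.518,.294,0]).items(): print(nm,proj(c,P).round(1),proj(s,P).round(1))
def crop(c,x,y,w,h,k):
    return cv2.resize(c['img'][y:y+h,x:x+w],(w*k,h*k),interpolation=cv2.INTER_CUBIC)
a=crop(c,260,205,95,75,4);b=crop(c,105,210,95,75,4);d=crop(s,200,190,100,65,4);e=crop(c,355,255,50,37,7)
im=np.zeros((600,800,3),np.uint8)
for q,(x,y) in ((a,(0,0)),(b,(400,0)),(d,(0,310)),(e,(410,310))): im[y:y+q.shape[0],x:x+q.shape[1]]=q[:600-y]
cv2.imwrite('pics/z.png',np.clip(im*1.6,0,255).astype(np.uint8))
```

```text
bar [[309.3 223.9]] [[253.  208.8]]
mc [[151.  234.6]] [[382.6 152.7]]
mt [[140.1 227.6]] [[388.8 121.2]]
pw [[378.7 276.9]] [[155.3 234.6]]
org [[156.9 254. ]] [[370.  174.5]]
```

View pics/z.png

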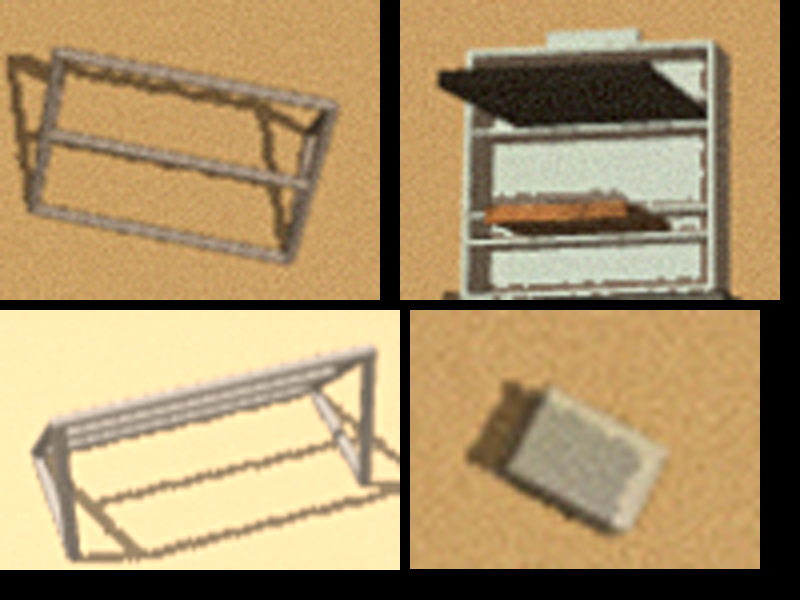

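The zoom shows the top bar running from about (275,218) to (344,231) in the top image. The tray's far edge runs from (122,223) to (183,220.5), and the paperweight's four corners are clear.

Run:
```python
from h import *
c=cam('top'); s=cam('scene')
def line(a,b,z,n,c=c):
    A,B=atz(c,a,z),atz(c,b,z); d=A-B; print(n,((A+B)/2).round(4),'len',np.linalg.norm(d).round(4),'yaw',np.arctan2(-d[0],d[1]).round(4))
line((275,218.25),(343.75,231.25),.1,'bar')
line((200+52/4,190+115/4),(200+375/4,190+42/4),.1,'bar scene (ends order)',s)
line((122,223),(183,220.5),.05,'tray far')
line((115,228),(167.5,225.75),.184,'mirror top far')
pts=[(355+(x-410)/7,255+(y-310)/7) for x,y in ((550,388),(668,450),(625,530),(508,470))]
P=[atz(c,p,.03) for p in pts]; print(np.round(P,4),np.mean(P,0))
for i in range(4): d=P[(i+1)%4]-P[i]; print(np.linalg.norm(d).round(4),np.arctan2(d[1],d[0]).round(3))
# rack hough-ish refinement: brightness line fits; paperweight edge via outline
for t in ['paperweight_center','rack_bar','organiser']:
    r=ctrl.outline_of(t,'top')
    for q in r[:2]:
        m=q['region'].astype(np.uint8); print(t,q['score'],cv2.minAreaRect(cv2.findNonZero(m)))
```

```text
bar [ 0.6049 -0.0958  0.1   ] len 0.1701 yaw -0.1196
bar scene (ends order) [ 0.6101 -0.0937  0.1   ] len 0.1749 yaw 3.0042
tray far [0.5941 0.3022 0.05  ] len 0.158 yaw 0.1133
mirror top far [0.5559 0.2863 0.184 ] len 0.1195 yaw 0.1156
[[ 0.5233 -0.2743  0.03  ]
 [ 0.5036 -0.3182  0.03  ]
 [ 0.4736 -0.3031  0.03  ]
 [ 0.4925 -0.2597  0.03  ]] [ 0.49823729 -0.28882478  0.03      ]
0.0482 -1.993
0.0336 2.674
0.0473 1.16
0.0341 -0.44
paperweight_center 0.75 ((379.3000183105469, 275.9000549316406), (21.0190372467041, 15.652474403381348), 26.56505012512207)
rack_bar 0.7 ((304.3077087402344, 243.9615478515625), (71.58238220214844, 42.557193756103516), 11.309932708740234)
organiser 0.82 ((151.5, 285.0), (134.0, 77.0), 90.0)
```

carry_out(commands=[[0.3,[0,0,-7],[0,0,0.148]],[0.3,[0,0,-7],[0,0,0.148]],[0.3,[0,0,-7],[0,0,0.148]],[0.3,[0,0,-7],[0,0,0.148]],[0.3,[0,0,-7],[0,0,0.148]],[0.3,[0,0,-7],[0,0,0.148]],[0.3,[0,0,-7],[0,0,0.148]],[0.3,[0,0,-7],[0,0,0.151]],[0.3,[0,0,-10],[0,0,0]]])

```text
time_s: 2.48
ee_pos: [0.146, 0.5302, 0.2717]
eef_rot: [-3.141, 0.0, 1.687]
force: [-0.1, -1.0, 0.4]
grip_width: 0.0663
grip_force: 0.0
```

carry_out(commands=[[0.3,[-30,38,0],[0,0,0]],[0.3,[-30,38,0],[0,0,0]],[0.3,[-30,38,0],[0,0,0]],[0.3,[-30,38,0],[0,0,0]],[0.3,[-30,38,0],[0,0,0]],[0.3,[-30,38,0],[0,0,0]],[0.3,[-30,38,0],[0,0,0]],[0.3,[-30,38,0],[0,0,0]],[0.3,[-30,38,0],[0,0,0]],[0.3,[-20,34,0],[0,0,0]]])

```text
time_s: 3.72
ee_pos: [0.5543, 0.284, 0.2718]
eef_rot: [3.141, -0.0, 1.689]
force: [-0.3, 0.3, 0.7]
grip_width: 0.0662
grip_force: 0.0
```

Run:
```python
from h import *
o=ctrl.get_obs(); print({k:np.round(o[k],4) for k in ('time_s','ee_pos','eef_rot','grip_width','qpos')})
c=cam('wrist'); cv2.imwrite('pics/w1.png',c['img']); print(-c['Rm'].T@c['t'])
print(proj(c,[[.554,.2885,.184],o['ee_pos']]))
for t in ['mirror_center','board']: print(t,[(np.round(d['at'],3),round(d['score'],2)) for d in ctrl.place_of(t,'wrist')[:3]])
```

```text
{'time_s': np.float64(3.725), 'ee_pos': array([0.5543, 0.284 , 0.2718]), 'eef_rot': array([ 3.1413e+00, -1.0000e-04,  1.6891e+00]), 'grip_width': np.float64(0.0662), 'qpos': array([ 0.4147,  0.4303,  1.1929, -0.    ,  1.5181,  0.2964])}
[0.5441408  0.36368561 0.45191305]
[[279.28966639 205.98294148]
 [279.43417278 250.12581037]]
mirror_center []
board [(array([0.484, 0.288, 0.002]), 0.71)]
```

View pics/w1.png

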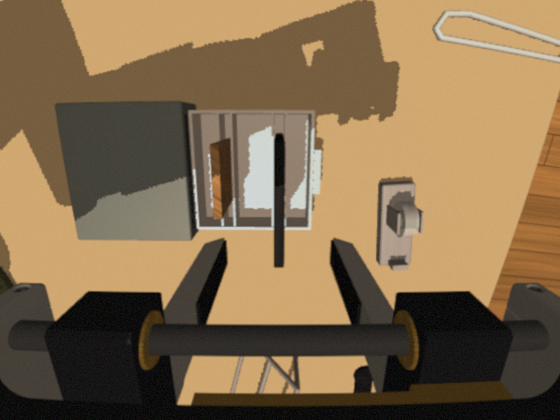

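The wrist view shows the mirror's top edge as a vertical dark strip, about columns 273–285 and rows 135–267, centred between the fingers and parallel to them.

Run:
```python
from h import *
c=cam('wrist'); g=c['img'].max(2)
for r in (150,165,240,250,258):
    k=np.where(g[r,255:305]<45)[0]+255; print(r,k.min(),k.max(), atz(c,(k.min(),r),.184).round(4),atz(c,(k.max()+1,r),.184).round(4))
k=np.where(g[100:300,279]<45)[0]+100; print(k.min(),k.max(),atz(c,(279,k.max()+1),.184))
```

```text
150 276 284 [0.5447 0.3387 0.184 ] [0.5524 0.3396 0.184 ]
165 276 284 [0.5462 0.3258 0.184 ] [0.554  0.3267 0.184 ]
240 276 283 [0.5542 0.2557 0.184 ] [0.5617 0.2566 0.184 ]
250 276 282 [0.5553 0.2455 0.184 ] [0.5619 0.2463 0.184 ]
258 276 282 [0.5563 0.2373 0.184 ] [0.5629 0.238  0.184 ]
134 266 [0.56024286 0.2281239  0.184     ]
```

carry_out(commands=[[0.3,[4,0,40],[0,0,0.004]],[0.3,[0,0,40],[0,0,0]],[0.3,[0,0,42],[0,0,0]],[0.3,[0,0,0],[0,0,0]],[0.3,[0,0,0],[0,0,0]]])

```text
time_s: 4.55
ee_pos: [0.5527, 0.29, 0.1518]
eef_rot: [3.139, -0.001, 1.683]
force: [-0.4, 0.3, 0.3]
grip_width: 0.0657
grip_force: 0.0
```

carry_out(commands=[[1,[0,0,0],[0,0,0]],[1,[0,0,0],[0,0,0]],[1,[0,0,0],[0,0,0]],[1,[0,0,0],[0,0,0]],[1,[0,0,0],[0,0,0]],[1,[0,0,0],[0,0,0]],[1,[0,0,0],[0,0,0]],[1,[0,0,0],[0,0,0]]], squeeze=25)

```text
time_s: 5.55
ee_pos: [0.5524, 0.2893, 0.1494]
eef_rot: [3.142, -0.0, 1.682]
force: [-0.2, -0.5, -0.2]
grip_width: 0.0097
grip_force: 25.0
```

carry_out(commands=[[1,[0,0,-20],[0,0,0]],[1,[0,0,-30],[0,0,0]],[1,[0,0,-40],[0,0,0]],[1,[0,0,-40],[0,0,0]],[1,[0,0,-35],[0,0,0]],[1,[0,0,0],[0,0,0]]])

```text
time_s: 6.3
ee_pos: [0.5529, 0.2895, 0.3164]
eef_rot: [3.138, -0.001, 1.682]
force: [-0.2, 0.4, -3.9]
grip_width: 0.01
grip_force: 25.0
```

carry_out(commands=[[1,[-20,3,0],[0,0,0]],[1,[-40,6,0],[0,0,0]],[1,[-50,7,0],[0,0,0]],[1,[-50,7,0],[0,0,0]],[1,[-50,7,0],[0,0,0]],[1,[-50,7,0],[0,0,0]],[1,[-50,7,0],[0,0,0]],[1,[-50,7,0],[0,0,0]],[1,[-30,4,0],[0,0,0]],[1,[-10,1,0],[0,0,0]]])

```text
time_s: 7.55
ee_pos: [0.6519, -0.1046, 0.312]
eef_rot: [-3.138, -0.001, 1.679]
force: [-0.3, 0.6, -3.1]
grip_width: 0.0098
grip_force: 25.0
```

carry_out(commands=[[1,[0,0,0],[0,0,0.06]],[1,[0,0,0],[0,0,0.12]],[1,[0,0,0],[0,0,0.056]],[1,[0,0,0],[-0.08,0,0]],[1,[0,0,0],[-0.12,0,0]],[1,[0,0,0],[-0.12,0,0]],[1,[0,0,0],[-0.12,0,0]],[1,[0,0,0],[-0.0836,0,0]],[1,[0,0,0],[0,0,0]],[1,[0,0,0],[0,0,0]]])

```text
time_s: 8.8
ee_pos: [0.6523, -0.1018, 0.3142]
eef_rot: [2.62, -0.0, 1.446]
force: [-0.5, -0.4, -3.0]
grip_width: 0.0097
grip_force: 25.0
```

```bash
cat >> h.py <<'E'
BAR=np.array([.607,-.0955,.1]); YAW=-.125
RR=R.from_euler('z',YAW).as_matrix()
def st():
    o=ctrl.get_obs(); return o,R.from_euler('xyz',o['eef_rot']).as_matrix(),np.array(o['ee_pos'])
def goal(p,rpy):
    o,M,e=st(); G=R.from_euler('xyz',rpy).as_matrix()
    print('t',o['time_s'],'pos',e.round(4),'rot',np.round(o['eef_rot'],3),'F',np.round(o['force'],1))
    print('shift mm',(M.T@(np.array(p)-e)*1e3).round(1),'rotvec',R.from_matrix(M.T@G).as_rotvec().round(4))
E
python3 - <<'E'
from h import *
o,M,e=st(); G=RR@R.from_euler('y',-np.pi/6).as_matrix()@R.from_euler('z',np.pi/2).as_matrix()@R.from_euler('x',np.pi).as_matrix()
rpy=R.from_matrix(G).as_euler('xyz'); print(rpy)
p=BAR*[1,1,0]+RR@[-.006,0,.1284]
print('final');goal(p,rpy); print('pre');goal(p+RR@[.03,0,.02],rpy)
# predicted mirror corners in pictures
Mm=M@R.from_euler('x',np.pi).as_matrix()@R.from_euler('z',-np.pi/2).as_matrix()
mc=e-Mm@[0,.0015,.0554]
cor=np.array([mc+Mm@[x,y,z] for x in(-.005,.005) for y in(.06,-.06) for z in(.09,-.09)])
print(Mm.round(2),mc)
ims=[]
for n in ('scene','top'):
    c=cam(n); im=c['img'].copy()
    for q in proj(c,cor): cv2.circle(im,tuple(int(v) for v in q.round()),1,(0,0,255),-1)
    q=proj(c,e+[0,0,-.05])[0].astype(int); print(n,q)
    x,y=np.clip(q-[65,75],0,[560-130,420-150]); ims.append(cv2.resize(im[y:y+150,x:x+130],None,fx=3,fy=3,interpolation=cv2.INTER_CUBIC))
cv2.imwrite('pics/held.png',np.clip(np.hstack(ims)*1.5,0,255).astype(np.uint8))
E
```

```text
[2.61799388 0.         1.44579633]
final
t 8.8 pos [ 0.6523 -0.1018  0.3142] rot [ 2.62  -0.     1.446] F [-0.5 -0.4 -3. ]
shift mm [   0.7 -137.4  135.4] rotvec [-0.0021 -0.0002  0.0003]
pre
t 8.8 pos [ 0.6523 -0.1018  0.3142] rot [ 2.62  -0.     1.446] F [-0.5 -0.4 -3. ]
shift mm [   0.6 -101.5  133. ] rotvec [-0.0021 -0.0002  0.0003]
[[ 0.86  0.12 -0.49]
 [-0.11  0.99  0.06]
 [ 0.5   0.    0.87]] [ 0.67949291 -0.10675525  0.26619155]
scene [258 154]
top [319 187]
```

View pics/held.png

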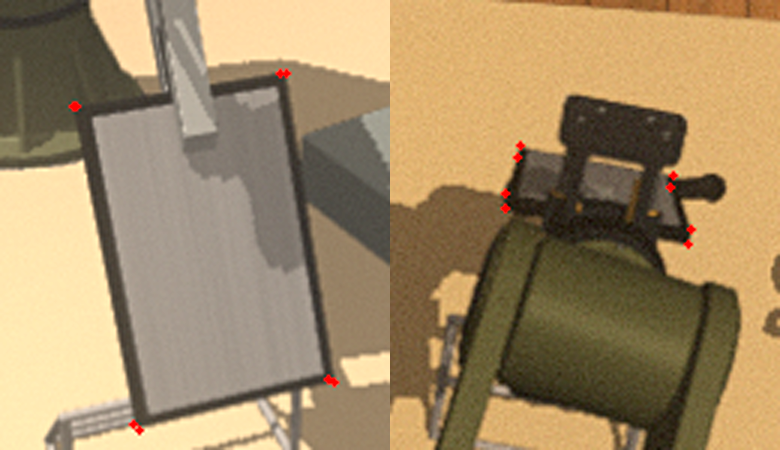

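The held mirror matches the predicted corners (red dots) to about 1 px in both views, so it is square in the grip. Lowering it to the pre-placing pose.

carry_out(commands=[[1,[0,-10,13],[0,0,0]],[1,[0,-20,26],[0,0,0]],[1,[0,-20,26],[0,0,0]],[1,[0.5,-20,26],[0,0,0]],[1,[0,-20,26],[-0.002,0,0]],[1,[0,-12,16],[0,0,0]],[1,[0,0,0],[0,0,0]]])

```text
time_s: 9.78
ee_pos: [0.6297, -0.0986, 0.1457]
eef_rot: [2.62, -0.0, 1.446]
force: [0.2, -0.2, -2.6]
grip_width: 0.0097
grip_force: 25.0
```

Run:
```python
from h import *
rpy=[2.618,0,1.446]; p=BAR*[1,1,0]+RR@[-.006,0,.1284]
goal(p+RR@[.008,0,.004],rpy)
_,M,_=st(); print('rack x',(M.T@RR)[:,0].round(3),'down',-M[2].round(3))
for n in('scene','top'):
  c=cam(n)
  for t in ('mirror_foot','mirror_center','rack_bar'): print(n,t,[(np.round(d['at'],3),round(d['score'],2)) for d in ctrl.place_of(t,n)[:2]])
  cv2.imwrite(f'pics/pre_{n}.png',c['img'])
```

```text
t 9.775 pos [ 0.6297 -0.0986  0.1457] rot [ 2.62  -0.     1.446] F [ 0.2 -0.2 -2.6]
shift mm [  0.2 -24.7   1.1] rotvec [-0.0022 -0.0002 -0.0004]
rack x [0.    0.867 0.498] down [-0.    -0.498  0.867]
scene mirror_foot [(array([ 0.702, -0.111,  0.022]), 0.87)]
scene mirror_center [(array([ 0.661, -0.105,  0.096]), 0.73)]
scene rack_bar []
top mirror_foot [(array([ 0.708, -0.106,  0.021]), 0.84)]
top mirror_center [(array([ 0.658, -0.104,  0.099]), 0.67)]
top rack_bar [(array([0.487, 0.287, 0.004]), 0.57)]
```

carry_out(commands=[[1,[0,-8,0],[0,0,0]],[1,[0,-10,1],[0,0,0]],[1,[0,-6.5,0],[-0.002,0,0]],[1,[0,0,0],[0,0,0]],[1,[0,0,0],[0,0,0]]])

```text
time_s: 10.8
ee_pos: [0.6105, -0.0963, 0.1354]
eef_rot: [2.614, 0.0, 1.446]
force: [0.2, -0.6, -3.2]
grip_width: 0.0096
grip_force: 25.0
```

carry_out(commands=[[1,[0,-1,1.7],[0,0,0]],[1,[0,-0.5,0.9],[0,0,0]],[1,[0,0,0],[0,0,0]],[1,[0,0,0],[0,0,0]]])

```text
time_s: 11.3
ee_pos: [0.6103, -0.0963, 0.1321]
eef_rot: [2.614, -0.0, 1.446]
force: [-0.4, -0.5, -1.7]
grip_width: 0.0098
grip_force: 25.0
```

carry_out(commands=[[1,[0,-0.5,0.9],[0,0,0]],[1,[0,-0.5,0.9],[0,0,0]],[1,[0,0,0],[0,0,0]],[1,[0,0,0],[0,0,0]]])

```text
time_s: 11.8
ee_pos: [0.6103, -0.0963, 0.13]
eef_rot: [2.614, 0.0, 1.446]
force: [-0.5, -0.1, -3.0]
grip_width: 0.0103
grip_force: 25.0
```

carry_out(commands=[[1,[0,-0.5,0.9],[0,0,0]],[1,[0,0,0],[0,0,0]],[1,[0,0,0],[0,0,0]]])

```text
time_s: 12.18
ee_pos: [0.6103, -0.0963, 0.129]
eef_rot: [2.614, 0.0, 1.446]
force: [-0.1, 0.1, -2.9]
grip_width: 0.0099
grip_force: 25.0
```

carry_out(commands=[[1,[0,-2.6,-1.5],[0,0,0]],[1,[0,-2.6,-1.5],[0,0,0]],[1,[0,0,0],[0,0,0]],[1,[0,0,0],[0,0,0]]])

```text
time_s: 12.68
ee_pos: [0.6044, -0.0955, 0.1291]
eef_rot: [2.614, 0.0, 1.446]
force: [-0.3, -0.0, -2.5]
grip_width: 0.0101
grip_force: 25.0
```

carry_out(commands=[[1,[0,-0.9,-0.5],[0,0,0]],[1,[0,-0.9,-0.5],[0,0,0]],[1,[0,0,0],[0,0,0]],[1,[0,0,0],[0,0,0]]])

```text
time_s: 13.18
ee_pos: [0.6024, -0.0953, 0.1289]
eef_rot: [2.614, 0.0, 1.446]
force: [0.7, -0.2, -1.8]
grip_width: 0.0096
grip_force: 25.0
```

carry_out(commands=[[1,[0,-0.9,-0.5],[0,0,0]],[1,[0,0,0],[0,0,0]],[1,[0,0,0],[0,0,0]]])

```text
time_s: 13.55
ee_pos: [0.6013, -0.0951, 0.129]
eef_rot: [2.614, -0.0, 1.446]
force: [-0.0, -0.9, -2.8]
grip_width: 0.0098
grip_force: 25.0
```

carry_out(commands=[[1,[0,-0.5,0.9],[0,0,0]],[1,[0,0,0],[0,0,0]],[1,[0,0,0],[0,0,0]]])

```text
time_s: 13.92
ee_pos: [0.6014, -0.0952, 0.128]
eef_rot: [2.614, 0.0, 1.446]
force: [-0.4, 0.0, -1.9]
grip_width: 0.01
grip_force: 25.0
```

carry_out(commands=[[1,[0,-0.5,0.9],[0,0,0]],[1,[0,0,0],[0,0,0]],[1,[0,0,0],[0,0,0]]])

```text
time_s: 14.3
ee_pos: [0.6019, -0.0953, 0.1277]
eef_rot: [2.612, 0.0, 1.446]
force: [-2.6, -0.7, 7.0]
grip_width: 0.01
grip_force: 25.0
```

carry_out(commands=[[1,[0,-0.9,-0.5],[0,0,0]],[1,[0,0,0],[0,0,0]],[1,[0,0,0],[0,0,0]]])

```text
time_s: 14.68
ee_pos: [0.6008, -0.0951, 0.1274]
eef_rot: [2.613, 0.0, 1.446]
force: [1.1, -0.3, 4.8]
grip_width: 0.0101
grip_force: 25.0
```

Run:
```python
from h import *
F=[]
for n in('scene','top','scene','top'):
  c=cam(n); o=ctrl.get_obs(); F.append(np.r_[o['force'],o['moment']])
  cv2.imwrite(f'pics/c_{n}.png',c['img'])
print(np.mean(F,0).round(2),o['ee_pos'])
s=cv2.imread('pics/c_scene.png')[140:280,190:320]; cv2.imwrite('pics/c.png',np.clip(cv2.resize(s,None,fx=4,fy=4,interpolation=cv2.INTER_CUBIC)*1.4,0,255).astype(np.uint8))
```

```text
[ 1.4  -0.48  4.93 -0.26 -1.01 -0.03] [ 0.60070308 -0.09512289  0.12729702]
```

View pics/c.png

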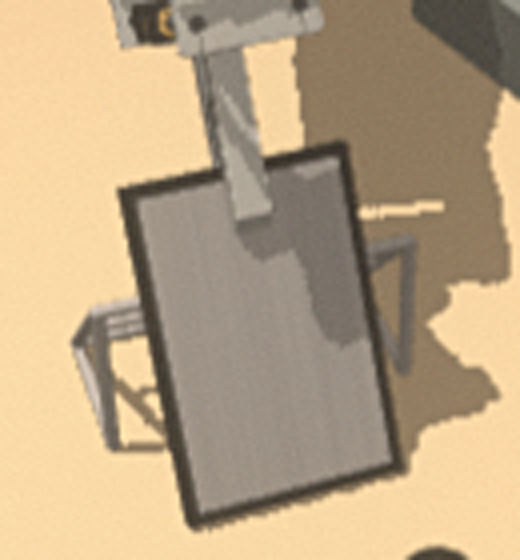

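The foot is on the shelf (Fz rose by about 8 N) and the mirror looks centred on the bar. I'll ease the load and step back until it touches the bar.

carry_out(commands=[[1,[0,0.3,-0.5],[0,0,0]],[1,[0,-0.9,-0.5],[0,0,0]],[1,[0,0,0],[0,0,0]],[1,[0,0,0],[0,0,0]]])

```text
time_s: 15.38
ee_pos: [0.6003, -0.0951, 0.128]
eef_rot: [2.612, 0.0, 1.446]
force: [13.2, -1.9, -1.7]
grip_width: 0.0101
grip_force: 25.0
```

carry_out(commands=[[1,[0,-0.9,-0.5],[0,0,0]],[1,[0,0,0],[0,0,0]],[1,[0,0,0],[0,0,0]]])

```text
time_s: 15.75
ee_pos: [0.5998, -0.0951, 0.1284]
eef_rot: [2.61, 0.0, 1.445]
force: [16.7, -2.8, -2.0]
grip_width: 0.01
grip_force: 25.0
```

carry_out(commands=[[1,[0,-0.9,-0.5],[0,0,0]],[1,[0,0,0],[0,0,0]],[1,[0,0,0],[0,0,0]]])

```text
time_s: 16.12
ee_pos: [0.5991, -0.0951, 0.1286]
eef_rot: [2.609, 0.0, 1.445]
force: [20.4, -2.0, -2.7]
grip_width: 0.0099
grip_force: 25.0
```

carry_out(commands=[[1,[0,1.7,1.0],[0,0,0]],[1,[0,-0.3,0.5],[0,0,0]],[1,[0,0,0],[0,0,0]],[1,[0,0,0],[0,0,0]]])

```text
time_s: 16.62
ee_pos: [0.6003, -0.0951, 0.1279]
eef_rot: [2.611, 0.0, 1.445]
force: [8.4, -1.4, 6.0]
grip_width: 0.0096
grip_force: 25.0
```

carry_out(commands=[[1,[0,0.6,0.1],[0,0,0]],[1,[0,0,0],[0,0,0]],[1,[0,0,0],[0,0,0]]], squeeze=8)

```text
time_s: 17.0
ee_pos: [0.6004, -0.0951, 0.1277]
eef_rot: [2.612, 0.0, 1.446]
force: [4.5, -1.5, 4.8]
grip_width: 0.0101
grip_force: 8.0
```

carry_out(commands=[[1,[0,0,0],[0,0,0]],[1,[0,0,0],[0,0,0]],[1,[0,0,0],[0,0,0]]], squeeze=3)

```text
time_s: 17.38
ee_pos: [0.5997, -0.0949, 0.1268]
eef_rot: [2.615, -0.0, 1.446]
force: [2.9, -1.9, 3.1]
grip_width: 0.011
grip_force: 3.0
```

carry_out(commands=[[0.88,[0,0,0],[0,0,0]],[0.86,[0,0,0],[0,0,0]],[0.83,[0,0,0],[0,0,0]],[0.8,[0,0,0],[0,0,0]],[0.78,[0,0,0],[0,0,0]],[0.78,[0,0,0],[0,0,0]]])

```text
time_s: 18.12
ee_pos: [0.5998, -0.0949, 0.1269]
eef_rot: [2.614, -0.0, 1.446]
force: [0.3, 0.1, -0.7]
grip_width: 0.0205
grip_force: 0.0
```

Run:
```python
from h import *
for n in('scene','top'):
  c=cam(n)
  for t in ('mirror_foot','mirror_center'): print(n,t,[(np.round(d['at'],3),round(d['score'],2)) for d in ctrl.place_of(t,n)[:2]])
  cv2.imwrite(f'pics/r_{n}.png',c['img'])
print('expect foot',BAR*[1,1,0]+RR@[.0711,0,.005],'c',BAR*[1,1,0]+RR@[.0217,0,.0804])
s=cv2.imread('pics/r_scene.png')[140:280,190:320]; cv2.imwrite('pics/r.png',np.clip(cv2.resize(s,None,fx=4,fy=4,interpolation=cv2.INTER_CUBIC)*1.4,0,255).astype(np.uint8))
```

```text
scene mirror_foot [(array([ 0.678, -0.108,  0.004]), 0.71), (array([ 0.633, -0.1  ,  0.08 ]), 0.18)]
scene mirror_center [(array([ 0.635, -0.101,  0.082]), 0.73)]
top mirror_foot [(array([ 0.682, -0.107,  0.006]), 0.62)]
top mirror_center [(array([ 0.628, -0.101,  0.077]), 0.65)]
expect foot [ 0.67754525 -0.10436437  0.005     ] c [ 0.62853069 -0.09820544  0.0804    ]
```

View pics/r.png

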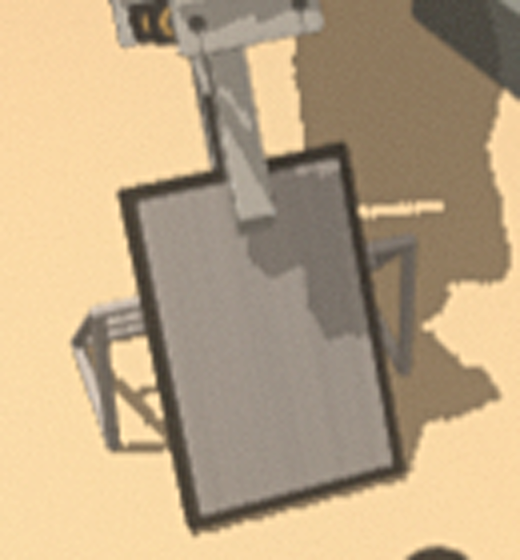

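Released; the mirror stays put, with its foot measured near (0.680,-0.107) as expected. Retreating along the tool axis.

carry_out(commands=[[0.78,[0,0,-5],[0,0,0]],[0.78,[0,0,-10],[0,0,0]],[0.78,[0,0,-20],[0,0,0]],[0.78,[0,0,-40],[0,0,0]],[0.4,[0,0,-45],[0,0,0]],[0.2,[0,0,0],[0.17,0,0]],[0.2,[0,0,0],[0.17,0,0]],[0.2,[0,0,0],[0.184,0,0]],[0.2,[0,0,0],[0,0,0]]])

```text
time_s: 19.55
ee_pos: [0.5406, -0.0875, 0.2302]
eef_rot: [3.14, -0.0, 1.446]
force: [-1.0, -0.2, -0.2]
grip_width: 0.0675
grip_force: 0.0
```

carry_out(commands=[[0.2,[0,0,0],[0,0,-0.14]],[0.2,[0,0,0],[0,0,-0.14]],[0.2,[0,0,0],[0,0,-0.14]],[0.2,[0,0,0],[0,0,-0.14]],[0.2,[0,0,0],[0,0,-0.14]],[0.2,[0,0,0],[0,0,-0.14]],[0.2,[0,0,0],[0,0,-0.14]],[0.2,[0,0,0],[0,0,-0.14]],[0.2,[0,0,0],[0,0,-0.14]],[0.2,[0,0,0],[0,0,0]]])

```text
time_s: 20.8
ee_pos: [0.5395, -0.0874, 0.2313]
eef_rot: [3.14, 0.006, 2.705]
force: [0.1, 0.7, 0.1]
grip_width: 0.0753
grip_force: 0.0
```

Run:
```python
from h import *
goal([.498,-.2885,.16],[np.pi,0,2.71])
```

```text
t 20.8 pos [ 0.5395 -0.0874  0.2313] rot [3.14  0.006 2.705] F [0.1 0.7 0.1]
shift mm [ -47.  -199.9   71.2] rotvec [ 0.0019  0.0065 -0.0051]
```

carry_out(commands=[[0.2,[-9,-40,0],[0,0,0]],[0.2,[-9,-40,0],[0,0,0]],[0.2,[-9,-40,0],[0,0,0]],[0.2,[-10,-40,20],[0,0,0]],[0.2,[-10,-40,25],[0,0,0]],[0.2,[0,0,25],[0.002,0.006,0]],[0.2,[0,0,0],[0,0,0]],[0.2,[0,0,0],[0,0,0]]])

```text
time_s: 21.8
ee_pos: [0.4987, -0.2884, 0.162]
eef_rot: [-3.14, -0.0, 2.705]
force: [0.2, -0.2, 0.5]
grip_width: 0.0756
grip_force: 0.0
```

Run:
```python
from h import *
goal([.498,-.2885,.005],[np.pi,0,2.71])
c=cam('wrist')
for t in ['paperweight_center']:
    print([(np.round(d['at'],3),round(d['score'],2)) for d in ctrl.place_of(t,'wrist')[:3]])
    for d in ctrl.outline_of(t,'wrist')[:1]:
        k=cv2.findNonZero(d['region'].astype(np.uint8)); print(cv2.minAreaRect(k),cv2.boundingRect(k))
im=c['img'].copy()
P=np.array([.498,-.2885,0])+np.array([R.from_euler('z',-.43).apply([x,y,z]) for z in(0,.03) for x,y in((-.018,-.025),(-.018,.025),(.018,.025),(.018,-.025))])
for q in proj(c,P): cv2.circle(im,tuple(int(v) for v in q.round()),2,(0,0,255),-1)
cv2.imwrite('pics/w2.png',cv2.convertScaleAbs(im,alpha=1.4))
```

```text
t 21.8 pos [ 0.4987 -0.2884  0.162 ] rot [-3.14  -0.     2.705] F [ 0.2 -0.2  0.5]
shift mm [  0.6  -0.2 157. ] rotvec [-0.0012 -0.0002 -0.0052]
[(array([ 0.503, -0.291,  0.013]), 0.98)]
((279.0, 197.99998474121094), (45.99999237060547, 35.99999237060547), -0.0) (256, 180, 47, 37)
```

View pics/w2.png

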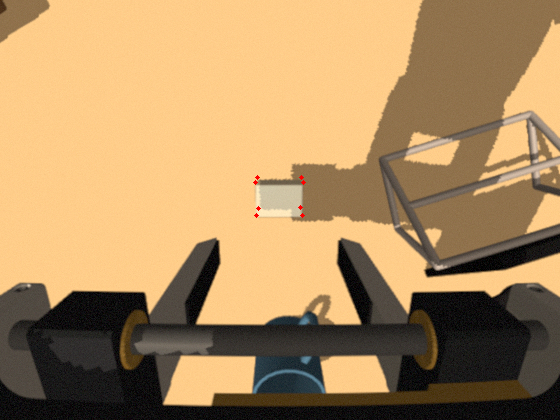

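The paperweight shows at columns 256–303, rows 180–217, aligned with the fingers and within about 2 px of the prediction. Descending to grip it.

carry_out(commands=[[0.2,[-1,0,40],[0,0,-0.003]],[0.2,[0,0,50],[0,0,0]],[0.2,[0,0,45],[0,0,0]],[0.2,[0,0,20],[0,0,0]],[0.2,[0,0,0],[0,0,0]],[0.2,[0,0,0],[0,0,0]]])

```text
time_s: 22.7
ee_pos: [0.4996, -0.2893, 0.0071]
eef_rot: [-3.14, -0.0, 2.709]
force: [-0.8, 0.6, -0.0]
grip_width: 0.0748
grip_force: 0.0
```

carry_out(commands=[[1,[0,0,0],[0,0,0]],[1,[0,0,0],[0,0,0]],[1,[0,0,0],[0,0,0]],[1,[0,0,0],[0,0,0]],[1,[0,0,0],[0,0,0]]], squeeze=15)

```text
time_s: 23.32
ee_pos: [0.4989, -0.289, 0.006]
eef_rot: [-3.141, -0.002, 2.709]
force: [-1.0, 0.8, 6.4]
grip_width: 0.0499
grip_force: 15.0
```

Run:
```python
from h import *
o=ctrl.get_obs();print(np.round(o['ee_pos'],4),np.round(o['eef_rot'],4),np.round(o['qpos'],3),o['grip_width'],o['force'])
```

```text
[ 0.4989 -0.289   0.006 ] [-3.1407e+00 -2.1000e-03  2.7088e+00] [-0.588  0.595  1.603 -0.002  0.945 -1.725] 0.04985062535948347 [-0.9901791   0.84510743  6.44265693]
```

carry_out(commands=[[1,[0,0,-15],[0,0,0]],[1,[0,0,-40],[0,0,0]],[1,[0,0,-55],[0,0,0]],[1,[0,0,-55],[0,0,0]],[1,[0,0,-45],[0,0,-0.1]],[1,[0,0,0],[0,0,-0.14]],[1,[0,0,0],[0,0,-0.068]],[1,[0,0,0],[0,0,0]],[1,[0,0,0],[0,0,0]]])

```text
time_s: 24.45
ee_pos: [0.4993, -0.289, 0.2158]
eef_rot: [-3.142, -0.003, 3.015]
force: [-0.5, -0.3, -1.6]
grip_width: 0.0498
grip_force: 15.0
```

Run:
```python
from h import *
goal(BAR*[1,1,0]+RR@[.0711+.018+.020,-.001,.21],[np.pi,0,np.pi+YAW])
F=[];
c=cam('top')
for t in ('mirror_foot','mirror_center'): print(t,[(np.round(d['at'],3),round(d['score'],2)) for d in ctrl.place_of(t,'top')[:2]])
d=ctrl.outline_of('mirror_center','top')[0]; print(cv2.minAreaRect(cv2.findNonZero(d['region'].astype(np.uint8))))
u=np.array([-.5,0,.866]);n=np.array([.866,0,.5]);C=BAR*[1,1,0]+RR@[.0217,-.0015,.0804]
P=np.array([C+RR@(.005*n+[0,y,0]+z*u) for y,z in((-.06,-.09),(.06,-.09),(.06,.09),(-.06,.09))])
q=proj(c,P); print(q.round(1)); im=c['img'].copy()
for a in q: cv2.circle(im,tuple(int(v) for v in a.round()),1,(0,0,255),-1)
s=cam('scene'); im2=s['img'].copy(); 
for a in proj(s,P): cv2.circle(im2,tuple(int(v) for v in a.round()),1,(0,0,255),-1)
x,y=q.mean(0).astype(int)-[50,75]; a=cv2.resize(im[y:y+150,x:x+100],None,fx=4,fy=4,interpolation=cv2.INTER_CUBIC); b=cv2.resize(im2[140:290,200:300],None,fx=4,fy=4,interpolation=cv2.INTER_CUBIC)
cv2.imwrite('pics/m.png',cv2.convertScaleAbs(np.hstack([a,b]),alpha=1.4))
```

```text
t 24.45 pos [ 0.4993 -0.289   0.2158] rot [-3.142e+00 -3.000e-03  3.015e+00] F [-0.5 -0.3 -1.6]
shift mm [-191.6  204.7    5.3] rotvec [-0.0001 -0.0028 -0.0014]
mirror_foot [(array([ 0.68 , -0.107,  0.002]), 0.77)]
mirror_center [(array([ 0.63 , -0.099,  0.079]), 0.72)]
((312.0442199707031, 219.0965576171875), (51.1955451965332, 28.12568473815918), 12.26477336883545)
[[333.9 209.7]
 [289.8 201.2]
 [284.8 221.8]
 [336.2 231.8]]
```

View pics/m.png

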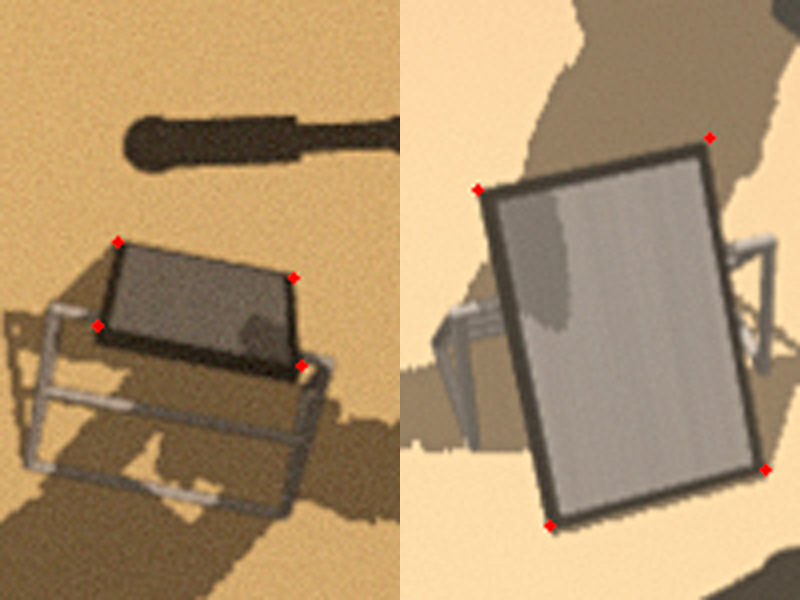

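The overlay of my predicted mirror corners matches both views: top within 1 px, scene within 2 px. Carrying the paperweight to just in front of the foot.

carry_out(commands=[[1,[-15,15,0],[0,0,0]],[1,[-35,37,0],[0,0,0]],[1,[-40,43,0],[0,0,0]],[1,[-40,43,0],[0,0,0]],[1,[-35,38,0],[0,0,0]],[1,[-20,22,0],[0,-0.003,0]],[1,[-6,7,0],[0,0,0]],[1,[0,0,0],[0,0,0]]])

```text
time_s: 25.7
ee_pos: [0.7144, -0.109, 0.2147]
eef_rot: [-3.141, -0.0, 3.017]
force: [0.2, -0.1, -1.6]
grip_width: 0.0501
grip_force: 15.0
```

carry_out(commands=[[1,[0,0,30],[0,0,0]],[1,[0,0,50],[0,0,0]],[1,[0,0,50],[0,0,0]],[1,[0,0,40],[0,0,0]],[1,[0,0,20],[0,0,0]],[1,[0,0,0],[0,0,0]],[1,[0,0,0],[0,0,0]]])

```text
time_s: 26.58
ee_pos: [0.7153, -0.1099, 0.0274]
eef_rot: [-3.141, 0.003, 3.016]
force: [-0.3, 0.3, -2.0]
grip_width: 0.0493
grip_force: 15.0
```

Run:
```python
from h import *
goal(BAR*[1,1,0]+RR@[.0711+.018+.008,-.001,.009],[np.pi,0,np.pi+YAW])
for n in('top','scene'):
  c=cam(n);cv2.imwrite(f'pics/p_{n}.png',c['img'])
  for t in ('mirror_foot','mirror_center','paperweight_center'): print(n,t,[(np.round(d['at'],3),round(d['score'],2)) for d in ctrl.place_of(t,n)[:1]])
```

```text
t 26.575 pos [ 0.7153 -0.1099  0.0274] rot [-3.141e+00  3.000e-03  3.016e+00] F [-0.3  0.3 -2. ]
shift mm [12.2 -0.2 18.4] rotvec [-0.0003  0.0033 -0.0001]
top mirror_foot []
top mirror_center []
top paperweight_center []
scene mirror_foot [(array([ 0.68 , -0.111,  0.006]), 0.82)]
scene mirror_center [(array([ 0.633, -0.097,  0.079]), 0.66)]
scene paperweight_center [(array([ 0.713, -0.11 ,  0.034]), 0.71)]
```

carry_out(commands=[[1,[0,0,10],[0,0.003,0]],[1,[0,0,10],[0,0,0]],[1,[6,0,0],[0,0,0]],[1,[5,0,0],[0,0,0]],[1,[0,0,0],[0,0,0]],[1,[0,0,0],[0,0,0]]])

```text
time_s: 27.72
ee_pos: [0.7036, -0.1081, 0.0052]
eef_rot: [-3.142, -0.003, 3.017]
force: [-0.2, 0.3, -1.3]
grip_width: 0.0501
grip_force: 15.0
```

carry_out(commands=[[1,[2,0,0],[0,0,0]],[1,[2,0,0],[0,0,0]],[1,[0,0,0],[0,0,0]],[1,[0,0,0],[0,0,0]]])

```text
time_s: 28.22
ee_pos: [0.6995, -0.1076, 0.0052]
eef_rot: [-3.141, -0.003, 3.017]
force: [-0.3, 0.5, -1.5]
grip_width: 0.0497
grip_force: 15.0
```

Run:
```python
from h import *
goal(BAR*[1,1,0]+RR@[.0711+.018,-.001,.006],[np.pi,0,np.pi+YAW])
s=cam('scene'); s0=cv2.resize(s['img'][215:295,215:315],None,fx=7,fy=7,interpolation=cv2.INTER_CUBIC)
cv2.imwrite('pics/q.png',cv2.convertScaleAbs(s0,alpha=1.3))
```

```text
t 28.225 pos [ 0.6995 -0.1076  0.0052] rot [-3.141e+00 -3.000e-03  3.017e+00] F [-0.3  0.5 -1.5]
shift mm [ 4.2 -0.6 -0.8] rotvec [-0.0001 -0.0027  0.0002]
```

View pics/q.png

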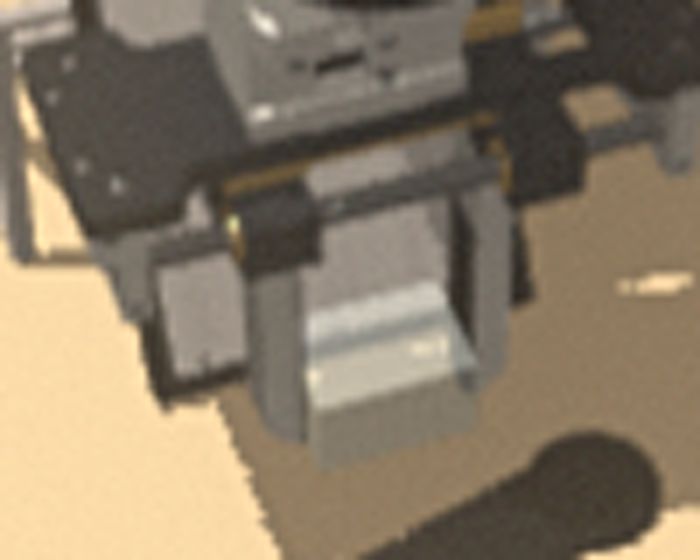

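The block is held square just above the shelf, about 4 mm from the foot. Closing in by small steps.

carry_out(commands=[[1,[1,0,0],[0,0.002,0]],[1,[1,0,0],[0,0,0]],[1,[0.5,0,0],[0,0,0]],[1,[0,0,0],[0,0,0]],[1,[0,0,0],[0,0,0]]])

```text
time_s: 28.9
ee_pos: [0.6971, -0.1073, 0.0052]
eef_rot: [-3.141, -0.004, 3.017]
force: [2.2, -0.3, -1.8]
grip_width: 0.0499
grip_force: 15.0
```

```bash
cat > f.py <<'E'
from h import *
F=[]
for i in range(6): c=cam('scene'); F.append(ctrl.get_obs()['force'])
print((RR.T@np.mean(F,0)).round(2), np.round(ctrl.get_obs()['ee_pos'],4))
for t in ('mirror_foot','paperweight_center'): print(t,[np.round(d['at'],3) for d in ctrl.place_of(t,'scene')[:1]])
E
python3 f.py
```

```text
[ 2.63 -0.04 -2.52] [ 0.6971 -0.1073  0.0052]
mirror_foot [array([ 0.679, -0.11 ,  0.004])]
paperweight_center [array([ 0.695, -0.105,  0.015])]
```

carry_out(commands=[[1,[1,0,0],[0,0,0]],[1,[0,0,0],[0,0,0]],[1,[0,0,0],[0,0,0]]])

```text
time_s: 29.68
ee_pos: [0.696, -0.1071, 0.0051]
eef_rot: [-3.142, -0.005, 3.017]
force: [2.2, -0.2, -3.4]
grip_width: 0.0499
grip_force: 15.0
```

```bash
python3 f.py
```

```text
[ 1.66 -0.03 -2.08] [ 0.696  -0.1071  0.0051]
mirror_foot [array([ 0.676, -0.108,  0.003])]
paperweight_center [array([ 0.698, -0.105,  0.013])]
```

Contact with the mirror's foot shows as about 2 N. Easing off, levelling and setting the block down.

carry_out(commands=[[1,[-0.3,0,0.3],[0,-0.005,0]],[1,[0,0,0.5],[0,0,0]],[1,[0,0,0],[0,0,0]],[1,[0,0,0],[0,0,0]]])

```text
time_s: 30.58
ee_pos: [0.6963, -0.1072, 0.0044]
eef_rot: [-3.142, 0.0, 3.017]
force: [0.6, 0.1, 0.4]
grip_width: 0.0497
grip_force: 15.0
```

carry_out(commands=[[1,[0,0,0.5],[0,0,0]],[1,[0,0,0],[0,0,0]],[1,[0,0,0],[0,0,0]]])

```text
time_s: 30.95
ee_pos: [0.6964, -0.1072, 0.0039]
eef_rot: [-3.142, 0.0, 3.017]
force: [-0.0, 0.2, -1.2]
grip_width: 0.0502
grip_force: 15.0
```

carry_out(commands=[[1,[0,0,0.5],[0,0,0]],[1,[0,0,0.5],[0,0,0]],[1,[0,0,0],[0,0,0]],[1,[0,0,0],[0,0,0]]])

```text
time_s: 31.45
ee_pos: [0.6965, -0.1072, 0.0038]
eef_rot: [-3.141, 0.001, 3.017]
force: [-4.6, 0.7, 7.5]
grip_width: 0.0499
grip_force: 15.0
```

```bash
python3 f.py
```

```text
[-4.22 -0.04  7.35] [ 0.6965 -0.1072  0.0038]
mirror_foot [array([ 0.68 , -0.108,  0.006])]
paperweight_center [array([ 0.697, -0.105,  0.015])]
```

carry_out(commands=[[1,[0.2,0,-0.7],[0,0,0]],[1,[0,0,0],[0,0,0]],[1,[0,0,0],[0,0,0]]], squeeze=5)

```text
time_s: 32.22
ee_pos: [0.6963, -0.1072, 0.0038]
eef_rot: [-3.141, 0.001, 3.017]
force: [0.0, 0.9, 3.0]
grip_width: 0.0499
grip_force: 5.0
```

carry_out(commands=[[0.45,[0,0,0],[0,0,0]],[0.42,[0,0,0],[0,0,0]],[0.38,[0,0,0],[0,0,0]],[0.34,[0,0,0],[0,0,0]],[0.3,[0,0,0],[0,0,0]],[0.3,[0,0,0],[0,0,0]]], squeeze=3)

```text
time_s: 32.98
ee_pos: [0.6961, -0.1072, 0.0035]
eef_rot: [-3.142, 0.0, 3.017]
force: [-0.3, -0.6, -0.2]
grip_width: 0.0654
grip_force: 0.0
```

carry_out(commands=[[0.3,[0,0,-5],[0,0,0]],[0.3,[0,0,-15],[0,0,0]],[0.3,[0,0,-40],[0,0,0]],[0.3,[0,0,-50],[0,0,0]],[0.3,[0,0,-60],[0,0,0]],[0.3,[0,0,-60],[0,0,0]],[0.3,[0,0,0],[0,0,0]]])

```text
time_s: 33.85
ee_pos: [0.6974, -0.1074, 0.2409]
eef_rot: [-3.141, 0.011, 3.017]
force: [0.0, -0.4, -0.6]
grip_width: 0.0657
grip_force: 0.0
```

carry_out(commands=[[0.3,[0,-40,0],[0,0,0]],[0.3,[20,-50,0],[0,0,0]],[0.3,[30,-50,0],[0,0,0]],[0.3,[30,-40,0],[0,0,0]],[0.3,[40,-20,0],[0,0,0]],[0.3,[40,0,0],[0,0,0]],[0.3,[0,0,0],[0,0,0]]])

```text
time_s: 34.72
ee_pos: [0.5105, -0.2857, 0.2341]
eef_rot: [-3.141, 0.0, 3.015]
force: [1.2, -0.4, 0.0]
grip_width: 0.0658
grip_force: 0.0
```

Run:
```python
from h import *
ims=[]
for n,(x,y,w,h) in dict(scene=(200,150,110,140),top=(260,170,110,140)).items():
  c=cam(n)
  for t in ('mirror_foot','mirror_center','paperweight_center'): print(n,t,[(RR.T@(d['at']-BAR*[1,1,0])).round(4) for d in ctrl.place_of(t,n)[:1]])
  ims.append(cv2.resize(c['img'][y:y+h,x:x+w],None,fx=3.5,fy=4,interpolation=cv2.INTER_CUBIC))
cv2.imwrite('pics/end.png',cv2.convertScaleAbs(np.hstack(ims),alpha=1.4))
print(ctrl.get_obs()['ee_pos'])
```

```text
scene mirror_foot [array([ 0.0703, -0.0037,  0.0036])]
scene mirror_center [array([ 0.0261, -0.0022,  0.079 ])]
scene paperweight_center [array([ 0.0899, -0.0002,  0.0139])]
top mirror_foot [array([ 0.0753, -0.0003,  0.0032])]
top mirror_center [array([ 0.0205, -0.0016,  0.0758])]
top paperweight_center [array([ 0.0881, -0.0005,  0.0174])]
[ 0.51286851 -0.28547841  0.23315826]
```

View pics/end.png

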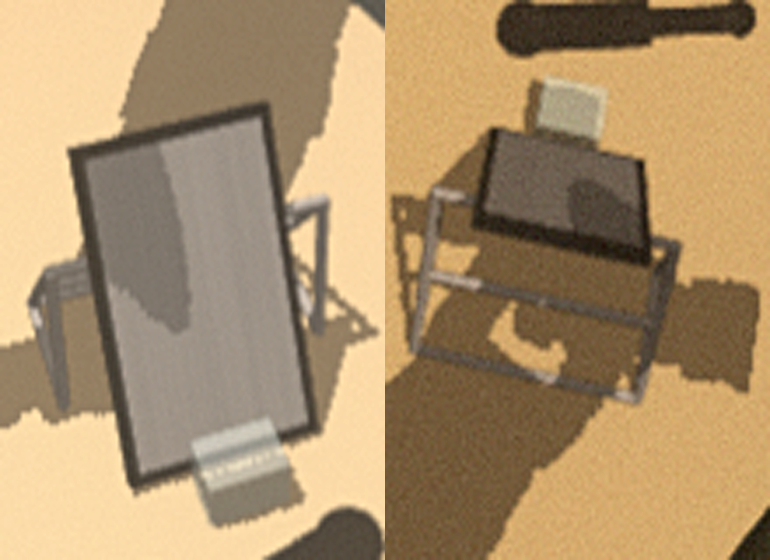

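The mirror leans square and centred, and the paperweight lies flat against the middle of its lower edge, held clear of the arm. Handing in.

```bash
python3 -c "
from station import ctrl
print(ctrl.hand_in())"
```

```text
the job is handed in; nothing more can be done
None
```

The mirror now leans at about 30° on the middle of the rack's top bar with its foot on the shelf, the paperweight lies flat against the middle of its lower edge, and the job was handed in at about 35 s of the 72 s allowed; hand-in returned no verdict.

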